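# Roll a sample tube into the contact sensor

## Task

Take the green paddle from its stand and with its blade gently roll the red-capped tube along the track until it drops into the blue nest at the sensor head, then use the paddle to press it against the orange sprung pad with a steady 5 N for two seconds, never more than 10 N. Back off so that the tube stays lying in the nest, and stand the paddle back in its stand. Touch the tube only with the paddle, do not fling or lift it, and leave the other things on the bench alone.

Things in the scene. Friction and masses are not known exactly. Their poses are not given: they have to be found in the camera images.
- track: Fixed roll track, 340 long (x), 94 wide (y), all in mm. Origin: centre of the underside, on the bench; +x is the rolling direction, towards the sensor head; z up. Aluminium running floor, top 22 above the bench, from x = -170 to +50. White side walls, inner faces at y = +-41, tops 36 above the bench; a low bar (top 30 above the bench) closes the start at x = -167.
- nest_edge (a point): Middle of the step at the end of the track's running floor (on its top edge, x = +50 of the track, 22 mm above the bench). Beyond it lies the blue nest, 2.5 mm lower (19.5 above the bench); the tube drops in once its centre is past this edge and stays there when let go. The orange pad faces it from the other side.
- reader: White fixed sensor head; origin and axes as the track's. Housing from x = +115 to +190 mm, 100 wide, top 81 above the bench. Its orange pad (62 wide, 21 to 47 above the bench) has its face, untouched, anywhere from x = +80 to +94: set anew each time, not reported, to be felt. Sprung: yields from 1 N, then 2 N more per mm, at most 10 mm, and follows back when released.
- tube_center (a point): Centre of the sealed sample tube (white, yellow band, red cap): a plain cylinder, diameter 28 mm, 76 long, about 60 g, lying across the track on the running floor (axis along the track's y), free to roll along it.
- paddle_grip (a point): Grip point of the green paddle, on the handle's axis, 75 mm above the paddle's lower edge, 30 below its top. x: thin direction, y: width, z: up. Handle 16 (x) by 30 (y), from 40 to 105 above the lower edge; below it the blade, 10 (x) by 50 (y) by 40 high, flat on both faces, centred. 120 g. Stands upright, blade down, in the stand.
- stand: Fixed black paddle stand; origin: centre of the underside on the bench. Base 60 (x) by 90 (y) mm, 5 thick; on it a pocket, inside 17 (x) by 56 (y), floor 5 and rim 30 above the bench, walls 8 thick. The paddle stands in it with its x along the stand's x (either way round).
- rack: Bystander: red block rack with small white caps, 90 x 200 x 35 mm. Origin: centre of its underside.
- spare: Bystander: a second white tube with a blue cap, standing upright, diameter 28, 76 tall mm. Origin: centre of its underside.
- cap: Bystander: loose blue screw cap, diameter 40, 14 high mm. Origin: centre of its underside.
- tipbox: Bystander: blue box of pipette tips, 90 x 130 x 55 mm. Origin: centre of its underside.
- bottle: Bystander: clear bottle with orange cap, diameter 60, 150 tall mm. Origin: centre of its underside.
- cylinder: Bystander: white measuring cylinder, diameter 42 on an 80 foot, 240 tall mm. Origin: centre of its underside.
- pipette: Bystander: grey pipette lying flat, about 270 long mm. Origin: centre of its underside.
There are look-alikes about, which are no part of the job. What is meant by the stand is not purple, and is the smaller of those in its own colour. What is meant by the part that bears paddle_grip is not yellow, and is the larger of those in its own colour.

How it is judged (in metres and radians):
On the way, in this order (a step that is already met when the one before it is completed fails the run):
1. the tube has been rolled into the nest (x of tube_center in the frame of track above 0.054 m and z of tube_center in the frame of track between 0.031 and 0.0355 m), for 0.05 s.
2. the paddle presses the tube against the sensor pad with 3 to 7 N for at least 1.2 s without a break (all of step 1 and contact force between tube and reader between 3 and 7 N and contact force between paddle and tube above 2 N), for 1.2 s.
At the end, for the whole second after the job is handed in: Tube at rest in the nest (centre 54 to 84 mm along the track, 31 to 35.5 mm above the bench) with under 2 N on the sensor; paddle at rest down in its stand (grip point within 30 mm of the stand's centre, 72 to 86 mm above the bench, tilt under 0.35 rad) (all of step 1 and x of tube_center in the frame of track below 0.084 m and linear speed of each of tube, paddle below 0.02 m/s and contact force between tube and reader below 2 N and horizontal distance between paddle_grip and stand below 0.03 m and height (world z) of paddle_grip between 0.072 and 0.086 m and angle between paddle_grip's own z axis and vertical below 0.35 rad); the robot touches nothing.
It fails at once if the tube is pressed by the paddle or against the sensor with more than 12 N (contact force between paddle and tube above 12 N or contact force between tube and reader above 12 N).
It fails at once if the gripper or arm touches the tube (contact force between any of the fingers, the arm and tube above 0.5 N).
It fails at once if the tube is flung (faster than 0.4 m/s) (linear speed of tube above 0.4 m/s).
It fails at once if the tube is lifted from the track by more than 10 mm (z of tube_center in the frame of track above 0.046 m).
It fails at once if a bystander is moved by more than 20 mm (distance of any of rack, spare, cap, tipbox, bottle, cylinder, pipette from where it was at the start of the episode above 0.02 m).
It also fails if it takes over 64 s, if anything falls off the work surface, if the arm or the gripper's body presses on something with over 40 N, if the wrist force passes 120 N, or if a joint passes its speed limit or range.

## Robot

A 6-joint arm with a two-finger parallel gripper is mounted at the origin on the work surface. World frame = base frame: x ahead of the robot, y to its left, z up, the work surface at z = 0. Lengths are in mm, angles in degrees, forces in N, time in s.
With the tool pointing down it reaches from about 350 to 850 mm from the base axis. Payload 8.1 kg.
Tool frame: the origin (TCP) lies between the finger pads; the fingertips stand 22 mm ahead of it and the grasp point (between the pads) lies 3 mm ahead of it; z points along the fingers, y is the line along which they close (so a half turn about z gives the same grasp; the last joint's range is limited). The gripper opens to 85 mm and grips with 20 to 120 N. Pads are 22 mm wide; open, the fingers measure 114 mm over their backs; the gripper's body (76 mm by 85 mm) begins 54 mm behind the grasp point. The pads swing forward as they close: fully open they stand 13 mm farther back than shut.
Start: joints at [67.701, 7.471, 85.268, -0, 87.261, -4.893], TCP at [179.467, 572.536, 253.292] pointing down, gripper open.
Joint ranges: [-169.43, 169.43], [-51.17, 129.36], [1.28, 143.12], [-76.62, 256.62], [0, 156.53], [-152.29, 152.29]. Speed limits (degrees/s): [136.94, 136.94, 159.86, 180, 180, 180].

## Interface

Orientations are given as [roll, pitch, yaw] about the fixed x, y, z axes, in that order (R = Rz(yaw) Ry(pitch) Rx(roll)).
In Python, from bench import r, vision gives the robot as it stands.
- The arm moves only by the tool step_arm, never from a script. Its argument "targets" is a list that holds one entry, the list of rows, each a list of 6 numbers: the shift along the world's x, y, z in mm, then the turn, a rotation vector about the world's x, y, z in rad. In form: [[[x, y, z, rx, ry, rz], ...]]. A call has 1 to 12 rows; each row is the pose to reach, as a shift and turn from the pose commanded when the call began; what a row does not reach only later rows make up. A row lasts 1/12 s, in which the tool goes at most 41.7 mm and 7.16 degrees, less where a joint would pass 70% of its speed; a pose out of reach is approached as far as the arm can. A call with a gripper value outside its range is refused whole. "fingers" is the gripper's target within -1 to 1 (shut at 1, half-way at 0, fully open at -1), set as the call begins (left out, the last holds). The fingers move at their own pace and stop on an object; "newtons" is the grip in N (left out, the last holds). Time passes only in rows, so rows that repeat a pose let the fingers close. It gives the time, the measured TCP pose, the force, the opening and the grip force at its end, in the units of the state.
- r.sense(): the state, without advancing time (a new reading comes with each control period).
- vision.snapshot(name): name is "side" or "top" or "wrist"; returns a dict with "img" (400x640x3 uint8, blue, green, red), "mtx" (3x3 intrinsics, pixels), "D" ([k1, k2, p1, p2, k3] as OpenCV has them; the pictures are not rectified), "eye" and "attitude" of the camera in the world. Camera axes: x right, y up, looking along -z (the intrinsics and any distortion apply to the point x, -y, -z); pixel columns grow to the right and rows downward; lengths in mm; the calibration is good to about 2 mm. A picture is of the moment at which its call begins. There is no depth.
- r.hand_in(): hands the job in; it is judged then, once.
The state is a dict: "time": time; "joint_pos": joint angles; "qd": joint speeds; "joint_efforts": joint torques, N m; "tool_pos": TCP position; "tcp_rot": TCP orientation; "ft_force": force on the tool from outside, world axes, zero at the start; "wrist_torque": the same for the moment, N m; "finger_gap": finger opening in mm; "grip_force": force on a finger pad.
Only numpy, scipy, OpenCV 4.12 (cv2) and the standard library are available. Lean on these libraries where they do the work, as an engineer would, in place of code of your own. Each camera call takes 0.05 s, during which the arm holds its last target. There are 200 camera calls.

## Working session

There is one attempt and no reset: what is moved stays moved. The work goes in short steps, Python scripts to look and compute and a tool call to move; the robot and the scene stay as the last step left them, time stands still between calls to the robot, and variables do not carry over. Pictures are saved under pics/ and viewed, at most 10 in all, crops included, and the job is handed in when it is done.

Besides the shell and the picture viewer there is one more tool, called after "Request:" as a command line: name --argument value ..., lists and objects as JSON in quotes. step_arm: Moves the arm, as the interface text tells. Its arguments: {"type":"object","properties":{"targets":{"type":"array"},"fingers":{"type":"number"},"newtons":{"type":"number"}},"required":["targets"]}

```bash
ls; mkdir -p pics; python3 - <<'E'
from bench import r, vision
import cv2,pickle
d={}
for n in("top","side"):
    s=vision.snapshot(n);d[n]=s;cv2.imwrite(f"pics/{n}0.png",s["img"]);print(n,s["eye"],s["attitude"],s["mtx"],s["D"])
pickle.dump(d,open("s0.pkl","wb"));print(r.sense())
E
```

```text
pics
top [ 326.03238621    7.28177024 1128.71815642] [ 11.80295548  -0.15602103 -90.01898885] [[393.1729355    0.         316.26920521]
 [  0.         393.1729355  203.76851453]
 [  0.           0.           1.        ]] [0.01713313 0.         0.         0.         0.        ]
side [503.64428119 901.44413938 642.14690544] [  57.43760607   -1.40369488 -175.34730876] [[377.65809013   0.         324.14754332]
 [  0.         377.65809013 202.00805547]
 [  0.           0.           1.        ]] [-0.04290735  0.          0.          0.          0.        ]
{'time': 0.1, 'joint_pos': array([ 6.77022063e+01,  7.51195822e+00,  8.53230655e+01, -5.89721876e-04,
        8.72611498e+01, -4.89153070e+00]), 'qd': array([ 0.04250515, -0.12158531, -0.16763114,  0.04778677,  0.08598375,
       -0.00114458]), 'joint_efforts': array([ 5.60140106e-04, -5.70948207e+01, -5.01940084e+01, -2.27710116e-04,
        8.15639592e-03, -1.41620552e-05]), 'tool_pos': array([179.28019364, 572.11156022, 252.33677596]), 'tcp_rot': array([-1.79904127e+02, -7.61381730e-03,  1.62593759e+02]), 'ft_force': array([-0.21222198,  0.21468601, -0.24507281]), 'wrist_torque': array([-0.02352844, -0.04119617, -0.00244011]), 'grip_force': 0.0, 'finger_gap': 85.63141315719332}
```

View pics/top0.png

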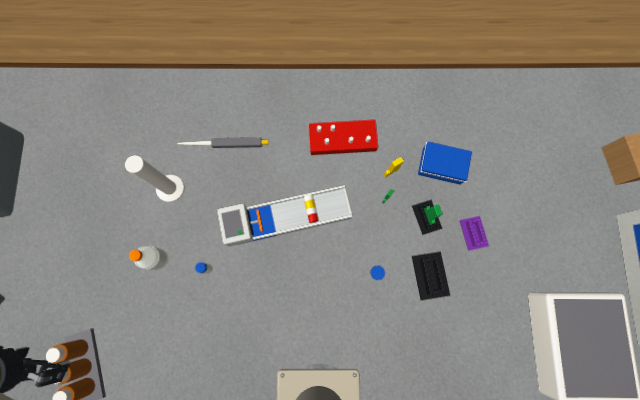

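View pics/side0.png

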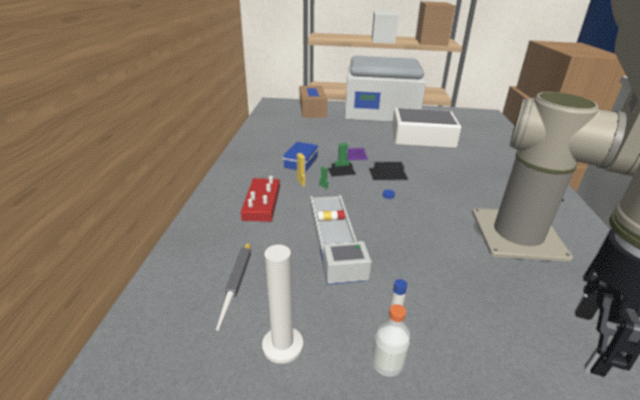

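The top view shows two black stands: a small one at (427,217) holding a green paddle at (433,213), and a bigger one at (431,276). There is also a purple stand at (474,233), a small green paddle at (388,196) and a yellow one at (395,166). The stand meant is the smaller black one at (427,217), and the paddle is the larger green one at (433,213). The tube is at (311,208) on the track, which runs to the reader at (233,224). I'll confirm with a crop and measure.

```bash
cat > h.py <<'E'
import numpy as np, cv2
from scipy.spatial.transform import Rotation as R
def cast(s,px,z):
    px=np.asarray(px,float).reshape(-1,1,2)
    u=cv2.undistortPoints(px,np.array(s["mtx"]),np.array(s["D"])).reshape(-1,2)
    d=np.c_[u[:,0],-u[:,1],-np.ones(len(u))]@R.from_euler("xyz",s["attitude"],degrees=True).as_matrix().T
    e=np.array(s["eye"]); return e+d*((z-e[2])/d[:,2])[:,None]
def blobs(img,lo,hi,box=None,amin=15):
    m=cv2.inRange(cv2.cvtColor(img,cv2.COLOR_BGR2HSV),np.array(lo),np.array(hi))
    if box: k=np.zeros_like(m);x0,y0,x1,y1=box;k[y0:y1,x0:x1]=1;m=m*k
    c,_=cv2.findContours(m,cv2.RETR_EXTERNAL,cv2.CHAIN_APPROX_NONE)
    return sorted([a for a in c if cv2.contourArea(a)>=amin],key=cv2.contourArea,reverse=True)
E
python3 - <<'E'
import pickle
from h import *
np.set_printoptions(precision=1,suppress=True)
d=pickle.load(open("s0.pkl","rb"));t=d["top"];im=t["img"]
def show(n,lo,hi,box,z):
    for c in blobs(im,lo,hi,box,8)[:3]:
        b=cv2.minAreaRect(c);print(n,b[0],cv2.contourArea(c));p=cast(t,np.r_[[b[0]],cv2.boxPoints(b)],z);print(p[:,:2].tolist())
show("stand",(0,0,0),(180,255,60),(405,190,455,245),5)
show("green",(45,100,40),(80,255,255),(370,180,455,245),110)
show("track",(0,0,125),(180,60,255),(205,180,360,250),36)
show("red",(0,150,80),(8,255,255),(295,190,325,230),36)
show("yellow",(20,150,80),(35,255,255),(295,190,325,230),36)
show("nest",(100,150,60),(130,255,255),(240,200,285,240),20)
cv2.imwrite("pics/crop.png",np.vstack([cv2.resize(im[150:310,370:500],None,fx=3,fy=3,interpolation=cv2.INTER_CUBIC)]))
E
```

```text
stand (426.73291015625, 216.7876739501953) 383.5
[[522.3803408627687, -315.97603359571264], [554.7995221273596, -274.4148440269055], [576.0422419155854, -330.86116632988916], [490.355301583005, -357.0119020516902], [469.7330851838295, -301.34776352677557]]
green (433.383544921875, 213.35617065429688) 207.5
[[513.2043212985664, -303.77096131840756], [529.518071846585, -276.36161576153074], [544.6209427559179, -316.5905952406146], [497.0028670057957, -330.9828582716969], [482.1704452759642, -291.0968852228826]]
green (387.25006103515625, 195.25001525878906) 35.5
[[562.0919820277478, -184.29954720027476], [550.5178213830525, -165.97181958410792], [580.5774436299764, -196.31790117097358], [573.7169100867557, -202.70551961329346], [543.7371233497221, -172.3636633719765]]
track (282.0, 214.5) 10626.0
[[523.409443972232, 100.95187435473501], [623.9644281367774, 323.45701255596913], [624.2286369275869, -118.67434180970459], [426.29725098931493, -114.18905104291238], [426.4773732845217, 312.0654593289671]]
red (312.5, 217.49998474121094) 52.0
[[514.8302566103175, 14.867415551859489], [523.5276772341036, 28.453367197492852], [528.1676681862891, 5.651959843398185], [506.16046266779944, 1.3241041487518137], [501.5595171993861, 24.03692270004855]]
yellow (309.38238525390625, 203.5294647216797) 53.0
[[555.0605686250628, 23.785355140111555], [562.5759888012717, 38.443326566326476], [568.7500200838969, 14.369347576293425], [547.5651271348665, 9.166216055389926], [541.440195410898, 33.15370166464253]]
nest (261.17071533203125, 220.46339416503906) 415.0
[[509.0122828898425, 161.41883099651017], [541.0608049785378, 202.06341238792817], [554.8801327094959, 139.35892101324333], [477.3228636943617, 121.2147027584658], [463.9208360709417, 183.0962189324899]]
```

View pics/crop.png

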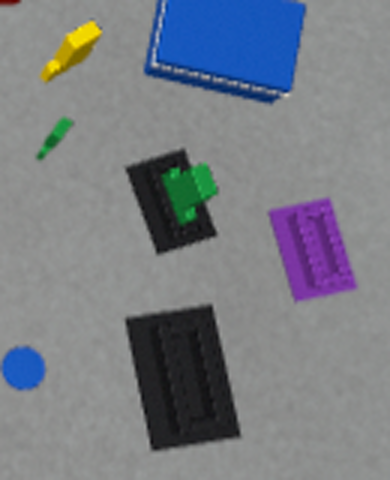

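The crop confirms it: the small black stand holds the larger green paddle. The look-alikes (small green, yellow, purple, big black) are apart from it. The stand is at about (522,-316) with its width axis at about 17.5°; the tube axis is at about 12.5° and its centre near (535,19). Now I move above the stand.

Request:
step_arm --targets '[[[171, -444, 50, 0, 0, -1.26], [171, -444, 50, 0, 0, -1.26], [171, -444, 50, 0, 0, -1.26], [171, -444, 50, 0, 0, -1.26], [171, -444, 50, 0, 0, -1.26], [171, -444, 50, 0, 0, -1.26], [171, -444, 50, 0, 0, -1.26], [171, -444, 50, 0, 0, -1.26], [171, -444, 50, 0, 0, -1.26], [171, -444, 50, 0, 0, -1.26], [171, -444, 50, 0, 0, -1.26], [171, -444, 50, 0, 0, -1.26]]]' --fingers -1

```text
time: 1.1
tool_pos: [351.2, 125.0, 303.7]
tcp_rot: [179.9, 0.1, 90.2]
ft_force: [-0.1, 0.4, 0.1]
finger_gap: 85.3
grip_force: 0.0
```

Request:
step_arm --targets '[[[171, -441, 0, 0, 0, -1.27], [171, -441, 0, 0, 0, -1.27], [171, -441, 0, 0, 0, -1.27], [171, -441, 0, 0, 0, -1.27], [171, -441, 0, 0, 0, -1.27], [171, -441, 0, 0, 0, -1.27], [171, -441, 0, 0, 0, -1.27], [171, -441, 0, 0, 0, -1.27], [171, -441, 0, 0, 0, -1.27], [171, -441, 0, 0, 0, -1.27], [171, -441, 0, 0, 0, -1.27], [171, -441, 0, 0, 0, -1.27]]]'

```text
time: 2.1
tool_pos: [521.5, -317.1, 301.3]
tcp_rot: [-180.0, 0.1, 17.4]
ft_force: [0.8, 0.6, -0.6]
finger_gap: 85.7
grip_force: 0.0
```

```bash
python3 - <<'E'
import pickle
from h import *
from bench import r,vision
np.set_printoptions(precision=1,suppress=True)
s=vision.snapshot("wrist");pickle.dump(s,open("w1.pkl","wb"));im=s["img"];cv2.imwrite("pics/w1.png",im)
q=r.sense();print(q["tool_pos"],q["tcp_rot"],s["eye"],s["attitude"])
for n,lo,hi,z in(("green",(45,100,40),(80,255,255),110),("stand",(0,0,0),(180,255,55),5)):
    for c in blobs(im,lo,hi,None,300)[:4]:
        b=cv2.minAreaRect(c);print(n,b[0],b[1],cv2.contourArea(c));print(cast(s,np.r_[[b[0]],cv2.boxPoints(b)],z)[:,:2].round(1).tolist())
E
```

```text
[ 521.5 -317.4  301.1] [-180.     0.1   17.4] [ 594.6 -293.2  421.5] [-17.5   0.  -72.6]
green (315.0, 169.5) (49.0, 16.0) 651.5
[[534.5, -311.7], [556.0, -296.5], [560.8, -311.9], [512.0, -327.6], [506.9, -311.4]]
green (235.45901489257812, 91.4508285522461) (18.949460983276367, 32.13726043701172) 430.5
[[583.8, -216.8], [575.9, -200.6], [600.7, -219.0], [591.7, -232.8], [566.4, -214.5]]
stand (315.0, 328.5) (141.0, 620.0) 36146.0
[[262.7, -396.5], [248.8, 81.2], [523.6, -796.5], [288.2, -951.5], [-33.4, 74.6]]
stand (282.15997314453125, 268.8799743652344) (55.15433120727539, 80.89302825927734) 4008.0
[[352.1, -316.0], [274.3, -283.2], [412.2, -266.6], [424.2, -346.3], [286.1, -370.3]]
stand (315.5, 162.0) (64.0, 43.0) 1892.5
[[524.4, -315.4], [556.6, -275.5], [573.6, -329.9], [490.0, -358.1], [471.9, -300.0]]
```

View pics/w1.png

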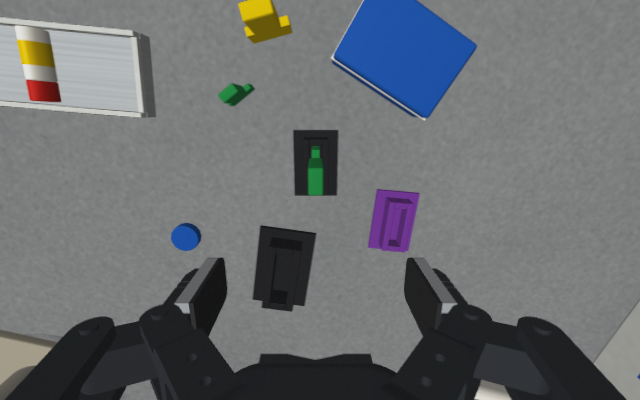

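The wrist view shows the stand at (316,162), edges upright in the image so the yaw matches, with the paddle in it at (315,170). The stand is at (524,-316). Descend and grip.

Request:
step_arm --targets '[[[3, 1, -40, 0, 0, 0], [3, 1, -80, 0, 0, 0], [3, 1, -120, 0, 0, 0], [3, 1, -150, 0, 0, 0], [3, 1, -180, 0, 0, 0], [3, 1, -200, 0, 0, 0], [3, 1, -210, 0, 0, 0], [3, 1, -218, 0, 0, 0], [3, 1, -219, 0, 0, 0], [3, 1, -219, 0, 0, 0], [3, 1, -219, 0, 0, 0]]]'

```text
time: 3.07
tool_pos: [525.5, -312.2, 86.2]
tcp_rot: [179.9, -0.1, 17.6]
ft_force: [-0.3, 0.2, 0.3]
finger_gap: 85.7
grip_force: 0.0
```

Request:
step_arm --targets '[[[0, 0, 0, 0, 0, 0], [0, 0, 0, 0, 0, 0], [0, 0, 0, 0, 0, 0], [0, 0, 0, 0, 0, 0], [0, 0, 0, 0, 0, 0], [0, 0, 0, 0, 0, 0], [0, 0, 0, 0, 0, 0], [0, 0, 0, 0, 0, 0], [0, 0, 0, 0, 0, 0]]]' --fingers 1 --newtons 60

```text
time: 3.82
tool_pos: [524.6, -311.8, 84.4]
tcp_rot: [180.0, -0.0, 17.6]
ft_force: [1.0, -1.8, -0.9]
finger_gap: 15.5
grip_force: 59.4
```

Request:
step_arm --targets '[[[0, 0, 15, 0, 0, 0], [0, 0, 40, 0, 0, 0], [0, 0, 75, 0, 0, 0], [0, 0, 110, 0, 0, 0], [0, 0, 140, 0, 0, 0], [3, 30, 150, 0, 0, 0], [7, 70, 150, 0, 0, -0.03], [11, 110, 150, 0, 0, -0.06], [14, 150, 150, 0, 0, -0.09], [18, 190, 150, 0, 0, -0.09], [20, 225, 150, 0, 0, -0.09], [21, 240, 150, 0, 0, -0.09]]]'

```text
time: 4.82
tool_pos: [545.0, -66.9, 233.9]
tcp_rot: [-179.9, 0.0, 12.6]
ft_force: [-0.3, -0.5, -1.0]
finger_gap: 14.9
grip_force: 61.0
```

Request:
step_arm --targets '[[[0, 0, 0, 0, 0, 0], [0, 0, 0, 0, 0, 0], [0, 0, 0, 0, 0, 0], [0, 0, 0, 0, 0, 0]]]'

```text
time: 5.15
tool_pos: [545.3, -72.6, 234.1]
tcp_rot: [180.0, 0.0, 12.4]
ft_force: [-0.3, -1.0, -0.9]
finger_gap: 15.2
grip_force: 61.0
```

```bash
python3 - <<'E'
import pickle
from h import *
from bench import r,vision
s=vision.snapshot("wrist");pickle.dump(s,open("w2.pkl","wb"));im=s["img"];cv2.imwrite("pics/w2.png",im)
q=r.sense();print(q["tool_pos"],q["tcp_rot"],q["finger_gap"],q["ft_force"],s["eye"],s["attitude"])
for n,lo,hi,z in(("red",(0,150,60),(8,255,255),36),("yellow",(20,150,80),(35,255,255),36),("nest",(100,150,50),(130,255,255),19.5),("green",(45,100,40),(80,255,255),150)):
    for c in blobs(im,lo,hi,None,300)[:3]:
        b=cv2.minAreaRect(c);print(n,b[0],b[1],cv2.contourArea(c));print(cast(s,np.r_[[b[0]],cv2.boxPoints(b)],z)[:,:2].round(1).tolist())
E
```

```text
[545.32214284 -72.69679268 234.10635265] [1.79998851e+02 2.27520609e-02 1.23851574e+01] 15.27375586348617 [-0.65736477 -0.53126608 -0.79691113] [619.94654145 -55.11408613 354.41711184] [-1.74572138e+01  5.78171184e-04 -7.75775218e+01]
red (385.5, 13.5) (27.0, 173.0) 2439.5
[[711.2, -100.3], [704.7, -21.6], [737.3, -172.7], [717.3, -180.7], [683.9, -25.8]]
red (230.77932739257812, 194.35171508789062) (20.761371612548828, 25.41191864013672) 449.0
[[511.4, 14.2], [518.5, 29.7], [526.7, 3.6], [504.1, -1.6], [495.8, 25.0]]
yellow (497.6335754394531, 104.42498779296875) (28.28223419189453, 106.22171020507812) 2166.5
[[659.2, -230.1], [656.2, -175.5], [685.7, -271.1], [662.2, -285.2], [631.5, -187.2]]
yellow (227.03250122070312, 157.34490966796875) (23.751670837402344, 27.710283279418945) 579.0
[[550.3, 23.4], [558.8, 39.2], [566.0, 11.6], [541.7, 7.2], [534.3, 35.4]]
nest (600.5, 104.5) (135.0, 77.0) 5759.5
[[682.8, -340.9], [731.9, -274.7], [746.4, -345.5], [626.9, -415.2], [609.6, -335.2]]
nest (97.307861328125, 165.94105529785156) (85.0086669921875, 62.10564422607422) 2751.0
[[506.6, 164.2], [537.0, 203.2], [563.1, 141.8], [473.7, 121.8], [444.7, 188.5]]
nest (581.4468383789062, 117.9234619140625) (139.0764617919922, 94.6038818359375) 2522.0
[[666.6, -328.6], [708.2, -246.3], [738.6, -327.4], [620.0, -419.6], [582.4, -329.3]]
green (315.0, 276.0) (166.0, 42.0) 5320.0
[[500.1, -81.4], [560.6, -53.2], [566.9, -81.6], [427.9, -115.1], [420.5, -81.1]]
green (440.75006103515625, 179.25003051757812) (39.59797668457031, 34.64822769165039) 947.5
[[591.7, -149.0], [589.0, -131.2], [608.4, -141.8], [594.3, -166.7], [574.1, -156.5]]
```

View pics/w2.png

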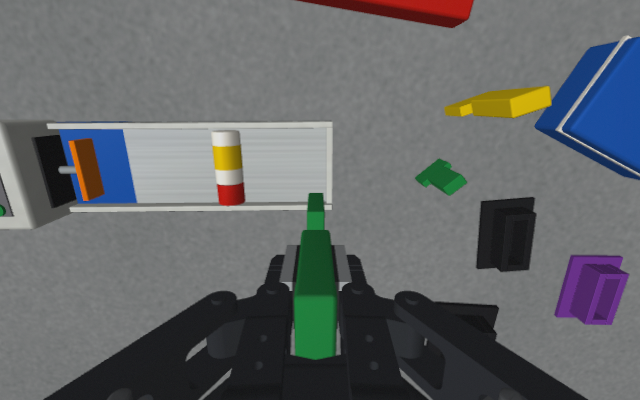

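The wrist view shows the paddle held, the track walls' top edges at about rows 124 and 208, the start bar at column 331, the tube at (229,168), and the nest step from (124,129) to (136,203). The orange pad is at (85,168). Now the track frame.

```bash
python3 - <<'E'
import pickle
from h import *
np.set_printoptions(precision=1,suppress=True)
s=pickle.load(open("w2.pkl","rb"))
f=lambda p,z:cast(s,p,z)[:,:2]
print("wall far outer/near outer",f([(50,123.5),(331,122),(75,212),(331,210)],36).tolist())
e=f([(124,129),(136,203)],22);print("edge",e.tolist())
# wall outer edge line by white mask (near/far)
im=s["img"];hsv=cv2.cvtColor(im,cv2.COLOR_BGR2HSV)
pts=[]
for c in range(150,320,10):
    col=im[:,c].min(axis=1).astype(int)
    rows=np.where((col[100:150]>185))[0]+100
    if len(rows): pts.append((c,rows.min()))
P=f(pts,36);v=np.polyfit(P[:,1],P[:,0],1);print("far wall dir deg",np.degrees(np.arctan2(1,v[0])),np.c_[pts,P][::5])
a=np.array([511.4,14.2]);b=np.array([550.3,23.4]);print("tube axis",np.degrees(np.arctan2(*(b-a)[::-1])))
for yaw in(101.5,102.5,103.5):
    u=np.array([np.cos(np.radians(yaw)),np.sin(np.radians(yaw))]);w=np.array([-u[1],u[0]])
    m=e.mean(0);o=m-50*u
    print(yaw,"edge lateral spread along u",(e-m)@u,"edge at",m,"tubered,yel in track",[( (q-o)@u,(q-o)@w) for q in(a,b)],"start",(f([(331,122),(331,210)],36)-o)@u,(f([(331,122),(331,210)],36)-o)@w)
E
```

```text
wall far outer/near outer [[545.6999361470738, 198.62225200034135], [608.2739449670906, -74.00467234125111], [455.1512812110326, 176.25956874791876], [517.283040333288, -95.55437903472207]]
edge [[553.5134948870154, 135.79132287621064], [473.48383848916785, 120.16945392423504]]
far wall dir deg 103.04171506226547 [[150.  124.  566.9 102.8]
 [200.  124.  577.9  54.1]
 [250.  123.  589.7   5.3]
 [300.  123.  600.6 -43.8]]
tube axis 13.306178994897317
101.5 edge lateral spread along u [-0.3  0.3] edge at [513.5 128. ] tubered,yel in track [(np.float64(-61.07780665209663), np.float64(24.740696346964533)), (np.float64(-59.81791201841397), np.float64(-15.212559659423931))] start [-166.8 -169.8] [-52.6  40.9]
102.5 edge lateral spread along u [-1.  1.] edge at [513.5 128. ] tubered,yel in track [(np.float64(-60.62910427593743), np.float64(26.67550324693108)), (np.float64(-60.06668199262624), np.float64(-13.293655878264852))] start [-167.7 -169.1] [-48.8  44.7]
103.5 edge lateral spread along u [-1.7  1.7] edge at [513.5 128. ] tubered,yel in track [(np.float64(-60.14670320292758), np.float64(28.602184530197164)), (np.float64(-60.281924589263674), np.float64(-11.370702720746763))] start [-168.5 -168.2] [-45.   48.5]
```

Track yaw is about 102.9°, so u = (-0.223, 0.975). The step edge is at (513.6,129), and tube centre at track x ≈ -60, i.e. (538,22). The start bar comes out at -168, which matches the spec. Now I lower the blade behind the tube at track x ≈ -115.

Request:
step_arm --targets '[[[5, 21, 0, 0, 0, 0.008], [5, 41, -10, 0, 0, 0.008], [5, 41, -35, 0, 0, 0.008], [5, 41, -65, 0, 0, 0.008], [5, 41, -90, 0, 0, 0.008], [5, 41, -105, 0, 0, 0.008], [5, 41, -115, 0, 0, 0.008], [5, 41, -121, 0, 0, 0.008], [5, 41, -125, 0, 0, 0.008], [5, 41, -128, 0, 0, 0.008], [5, 41, -128, 0, 0, 0.008], [5, 41, -128, 0, 0, 0.008]]]'

```text
time: 6.2
tool_pos: [551.2, -30.6, 107.3]
tcp_rot: [180.0, -0.1, 12.9]
ft_force: [-0.5, -0.5, -2.1]
finger_gap: 15.2
grip_force: 61.1
```

```bash
cat > st.py <<'E'
from h import *
from bench import r,vision
import sys
F=[]
for i in range(int(sys.argv[1])):
    s=vision.snapshot("wrist");q=r.sense();F.append(q["ft_force"])
yaw=np.radians(102.9);u=np.array([np.cos(yaw),np.sin(yaw)])
o=np.array([513.6,129.])-50*u;w=np.array([-u[1],u[0]])
p=q["tool_pos"];F=np.array(F)
print("t",q["time"],"tcp",p.round(1),q["tcp_rot"].round(1),"track x,y",((p[:2]-o)@u).round(1),((p[:2]-o)@w).round(1))
print("F",F.mean(0).round(2),"Fu",(F[:,:2]@u).round(2),"mean",(F[:,:2]@u).mean().round(2))
im=s["img"];T=[cast(s,cv2.minAreaRect(c)[0],z)[0][:2] for lo,hi in(((0,150,60),(8,255,255)),((20,150,80),(35,255,255))) for z in(36,) for c in blobs(im,lo,hi,(0,90,330,215),150)[:1]]
print("tube",[(((a-o)@u).round(1),((a-o)@w).round(1)) for a in T])
if len(sys.argv)>2: cv2.imwrite(f"pics/{sys.argv[2]}.png",im)
E
python3 st.py 5 w3
```

```text
t 6.45 tcp [550.9 -30.5 106.9] [ 1.80e+02 -1.00e-01  1.29e+01] track x,y -113.8 -0.7
F [-0.15  0.18 -1.42] Fu [-0.01  0.12  1.01  0.03 -0.11] mean 0.21
tube [(np.float64(-61.2), np.float64(-16.2))]
```

View pics/w3.png

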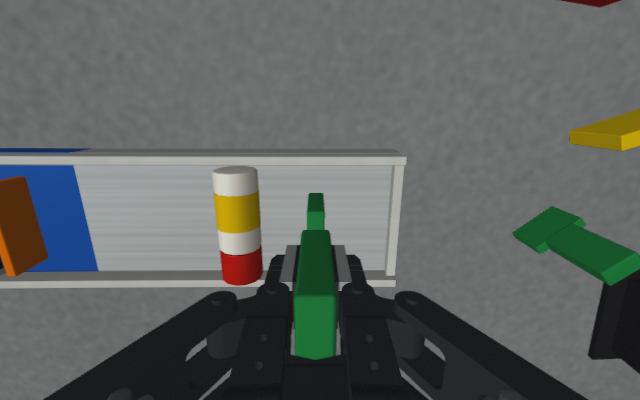

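The picture shows the blade inside the track behind the tube (tube at (238,225), blade at (316,210)), clear of walls. Now a gentle push along u.

Request:
step_arm --targets '[[[-1.8, 7.8, -1, 0, 0, 0], [-3.6, 15.6, -1, 0, 0, 0], [-4.9, 21.4, -1, 0, 0, 0], [-5.8, 25.3, -1, 0, 0, 0], [-6.5, 28.3, -1, 0, 0, 0], [-7.1, 31.2, -1, 0, 0, 0], [-7.8, 34.1, -1, 0, 0, 0], [-8.5, 37, -1, 0, 0, 0], [-9.1, 40, -1, 0, 0, 0], [-9.8, 42.9, -1, 0, 0, 0], [-10.5, 45.8, -1, 0, 0, 0], [-11.1, 48.7, -1, 0, 0, 0]]]'

```text
time: 7.45
tool_pos: [539.3, 18.5, 105.3]
tcp_rot: [-180.0, 0.0, 12.9]
ft_force: [-0.3, -0.1, -1.1]
finger_gap: 15.6
grip_force: 61.0
```

```bash
python3 st.py 1
```

```text
t 7.5 tcp [539.2  18.9 105.3] [-180.     0.    12.9] track x,y -63.0 -0.4
F [-0.42  0.15 -1.74] Fu [0.24] mean 0.24
tube [(np.float64(-43.4), np.float64(-16.7))]
```

Request:
step_arm --targets '[[[-0.7, 2.9, 0, 0, 0, 0], [-1.3, 5.9, 0, 0, 0, 0], [-2, 8.8, 0, 0, 0, 0], [-2.7, 11.7, 0, 0, 0, 0], [-3.3, 14.6, 0, 0, 0, 0], [-4, 17.6, 0, 0, 0, 0], [-4.7, 20.5, 0, 0, 0, 0], [-5.4, 23.4, 0, 0, 0, 0], [-6, 26.3, 0, 0, 0, 0], [-6.7, 29.3, 0, 0, 0, 0], [-7.4, 32.2, 0, 0, 0, 0], [-8, 35.1, 0, 0, 0, 0]]]'

```text
time: 8.5
tool_pos: [531.3, 53.6, 105.3]
tcp_rot: [180.0, 0.0, 12.9]
ft_force: [0.4, 0.9, -1.3]
finger_gap: 15.2
grip_force: 61.0
```

Request:
step_arm --targets '[[[-0.7, 2.9, 0, 0, 0, 0], [-1.3, 5.9, 0, 0, 0, 0], [-2, 8.8, 0, 0, 0, 0], [-2.7, 11.7, 0, 0, 0, 0], [-3.3, 14.6, 0, 0, 0, 0], [-4, 17.6, 0, 0, 0, 0], [-4.7, 20.5, 0, 0, 0, 0], [-5.4, 23.4, 0, 0, 0, 0], [-6, 26.3, 0, 0, 0, 0], [-6.7, 29.3, 0, 0, 0, 0], [-7.4, 32.2, 0, 0, 0, 0], [-8, 35.1, 0, 0, 0, 0]]]'

```text
time: 9.5
tool_pos: [523.3, 88.7, 105.3]
tcp_rot: [180.0, -0.0, 12.9]
ft_force: [0.4, -0.1, -1.2]
finger_gap: 15.4
grip_force: 61.0
```

```bash
python3 st.py 1 w4
```

```text
t 9.55 tcp [523.2  89.2 105.3] [-180.    -0.    12.9] track x,y 9.0 -0.5
F [ 0.12  0.43 -1.55] Fu [0.39] mean 0.39
tube [(np.float64(28.6), np.float64(-17.1))]
```

View pics/w4.png

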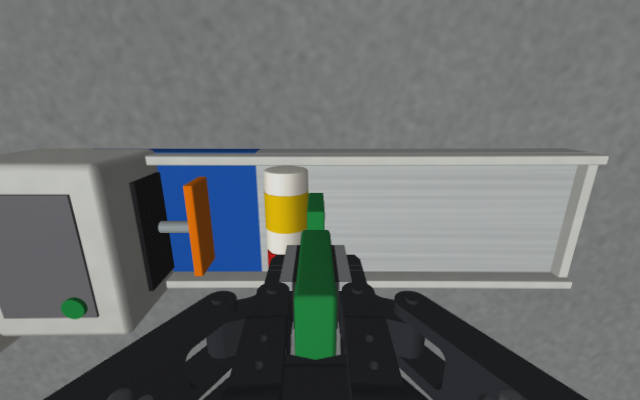

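The tube at (285,215) is squarely ahead of the blade, with the nest step at column 259 and the pad face near column 210. Ease it over the edge.

Request:
step_arm --targets '[[[-0.6, 2.4, 0, 0, 0, 0], [-1.1, 4.9, 0, 0, 0, 0], [-1.7, 7.3, 0, 0, 0, 0], [-2.2, 9.8, 0, 0, 0, 0], [-2.8, 12.2, 0, 0, 0, 0], [-3.3, 14.6, 0, 0, 0, 0], [-3.8, 16.6, 0, 0, 0, 0], [-4.2, 18.5, 0, 0, 0, 0], [-4.7, 20.5, 0, 0, 0, 0], [-5.1, 22.4, 0, 0, 0, 0], [-5.6, 24.4, 0, 0, 0, 0], [-6.0, 26.3, 0, 0, 0, 0]]]'

```text
time: 10.55
tool_pos: [517.3, 114.9, 105.3]
tcp_rot: [-180.0, 0.0, 12.9]
ft_force: [-0.6, 0.1, -1.0]
finger_gap: 15.0
grip_force: 61.0
```

```bash
python3 st.py 3; python3 - <<'E'
from h import *
from bench import vision
s=vision.snapshot("wrist")
yaw=np.radians(102.9);u=np.array([np.cos(yaw),np.sin(yaw)]);o=np.array([513.6,129.])-50*u
for c in blobs(s["img"],(8,180,100),(17,255,255),(0,90,330,290),150)[:2]:
    c=c.reshape(-1,2);print(c.min(0),c.max(0))
    k=c[c[:,1]<c[:,1].min()+15];print("pad face top edge x",((cast(s,k[k[:,0].argmax()],47)[0][:2]-o)@u).round(1))
E
```

```text
t 10.7 tcp [517.3 114.9 105.3] [-180.    0.   13.] track x,y 35.4 -0.5
F [ 0.63  0.02 -0.94] Fu [ 0.63  0.04 -1.03] mean -0.12
tube [(np.float64(65.9), np.float64(-17.4))]
[229 177] [244 275]
pad face top edge x 78.8
```

The tube is in the nest at about 66, right at the pad (face ≈ 80). Contact is expected at blade x ≈ 47, so I approach slowly.

Request:
step_arm --targets '[[[-0.4, 2, 0, 0, 0, 0], [-0.9, 3.9, 0, 0, 0, 0], [-1.1, 4.9, 0, 0, 0, 0], [-1.3, 5.9, 0, 0, 0, 0], [-1.6, 6.8, 0, 0, 0, 0], [-1.8, 7.8, 0, 0, 0, 0], [-1.9, 8.3, 0, 0, 0, 0], [-2, 8.8, 0, 0, 0, 0], [-2, 8.8, 0, 0, 0, 0]]]'

```text
time: 11.5
tool_pos: [515.3, 123.6, 105.2]
tcp_rot: [-180.0, 0.0, 12.9]
ft_force: [-0.3, 0.6, -1.2]
finger_gap: 15.1
grip_force: 61.0
```

```bash
python3 st.py 6
```

```text
t 11.8 tcp [515.4 123.5 105.3] [180.   -0.   12.9] track x,y 44.2 -0.5
F [-0.07  0.22 -0.86] Fu [-0.62  0.95  0.54  0.55  0.38 -0.45] mean 0.23
tube [(np.float64(64.2), np.float64(-17.5))]
```

Request:
step_arm --targets '[[[-0.1, 0.5, 0, 0, 0, 0], [-0.2, 1, 0, 0, 0, 0], [-0.3, 1.5, 0, 0, 0, 0], [-0.4, 2, 0, 0, 0, 0], [-0.6, 2.4, 0, 0, 0, 0], [-0.6, 2.4, 0, 0, 0, 0]]]'

```text
time: 12.3
tool_pos: [514.7, 126.1, 105.3]
tcp_rot: [-180.0, 0.0, 12.9]
ft_force: [0.5, 0.6, -1.3]
finger_gap: 15.3
grip_force: 61.0
```

```bash
python3 st.py 6
```

```text
t 12.6 tcp [514.7 125.9 105.3] [-180.     0.    12.9] track x,y 46.7 -0.4
F [-0.06 -0.06 -1.19] Fu [-0.32 -0.22 -0.42 -0.06  0.95 -0.23] mean -0.05
tube [(np.float64(67.0), np.float64(-17.1))]
```

Request:
step_arm --targets '[[[-0.1, 0.5, 0, 0, 0, 0], [-0.2, 1, 0, 0, 0, 0], [-0.3, 1.5, 0, 0, 0, 0], [-0.4, 2, 0, 0, 0, 0], [-0.4, 2, 0, 0, 0, 0]]]'

```text
time: 13.02
tool_pos: [514.3, 128.1, 105.3]
tcp_rot: [-180.0, -0.0, 12.9]
ft_force: [0.2, 0.1, -0.3]
finger_gap: 15.4
grip_force: 61.0
```

```bash
python3 st.py 6
```

```text
t 13.3167 tcp [514.4 127.9 105.3] [180.    0.   12.9] track x,y 48.8 -0.5
F [-0.33 -0.14 -1.35] Fu [ 0.47 -0.95  0.19 -0.29 -0.21  0.39] mean -0.07
tube [(np.float64(69.1), np.float64(-17.1))]
```

Request:
step_arm --targets '[[[-0.1, 0.5, 0, 0, 0, 0], [-0.2, 1, 0, 0, 0, 0], [-0.3, 1.5, 0, 0, 0, 0], [-0.4, 2, 0, 0, 0, 0], [-0.4, 2, 0, 0, 0, 0]]]'

```text
time: 13.73
tool_pos: [514.0, 129.7, 105.3]
tcp_rot: [180.0, -0.0, 12.9]
ft_force: [0.4, -3.2, -0.8]
finger_gap: 15.2
grip_force: 60.9
```

```bash
python3 st.py 6 w5
```

```text
t 14.0333 tcp [514.  129.8 105.3] [180.   -0.   12.9] track x,y 50.7 -0.6
F [ 0.45 -3.01 -0.85] Fu [-3.11 -3.26 -3.1  -3.29 -2.17 -3.27] mean -3.03
tube [(np.float64(70.4), np.float64(-17.2))]
```

View pics/w5.png

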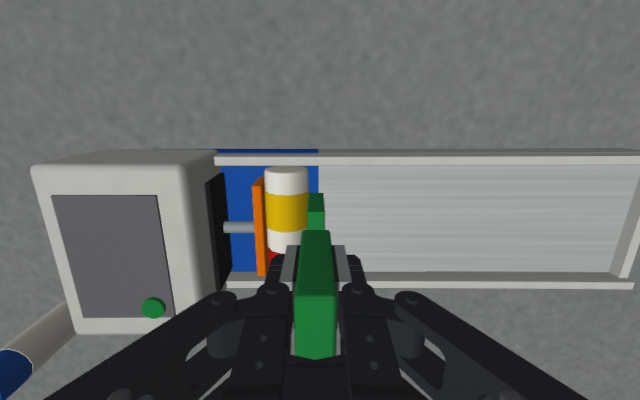

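The tube at (286,210) sits between the blade and the pad, and I feel 3.0 N. Add 1 mm to get 5 N, then hold.

Request:
step_arm --targets '[[[-0.1, 0.5, 0, 0, 0, 0], [-0.2, 1, 0, 0, 0, 0], [-0.2, 1, 0, 0, 0, 0]]]'

```text
time: 14.28
tool_pos: [513.8, 130.7, 105.3]
tcp_rot: [180.0, 0.0, 12.9]
ft_force: [0.5, -5.2, -0.9]
finger_gap: 15.4
grip_force: 60.9
```

```bash
python3 st.py 6
```

```text
t 14.5833 tcp [513.8 130.7 105.3] [180.   -0.   12.9] track x,y 51.6 -0.6
F [ 0.43 -4.75 -0.48] Fu [-4.3  -5.13 -4.71 -4.54 -4.73 -4.93] mean -4.72
tube [(np.float64(71.2), np.float64(-17.5))]
```

Request:
step_arm --targets '[[[0, 0.1, 0, 0, 0, 0], [0, 0.1, 0, 0, 0, 0], [0, 0.1, 0, 0, 0, 0], [0, 0.1, 0, 0, 0, 0], [0, 0.1, 0, 0, 0, 0], [0, 0.1, 0, 0, 0, 0], [0, 0.1, 0, 0, 0, 0], [0, 0.1, 0, 0, 0, 0], [0, 0.1, 0, 0, 0, 0], [0, 0.1, 0, 0, 0, 0], [0, 0.1, 0, 0, 0, 0], [0, 0.1, 0, 0, 0, 0]]]'

```text
time: 15.58
tool_pos: [513.8, 130.8, 105.3]
tcp_rot: [180.0, 0.0, 12.9]
ft_force: [0.5, -5.5, 0.4]
finger_gap: 15.2
grip_force: 61.0
```

Request:
step_arm --targets '[[[0, 0, 0, 0, 0, 0], [0, 0, 0, 0, 0, 0], [0, 0, 0, 0, 0, 0], [0, 0, 0, 0, 0, 0], [0, 0, 0, 0, 0, 0], [0, 0, 0, 0, 0, 0], [0, 0, 0, 0, 0, 0], [0, 0, 0, 0, 0, 0], [0, 0, 0, 0, 0, 0], [0, 0, 0, 0, 0, 0], [0, 0, 0, 0, 0, 0], [0, 0, 0, 0, 0, 0]]]'

```text
time: 16.58
tool_pos: [513.8, 130.8, 105.3]
tcp_rot: [180.0, 0.0, 12.9]
ft_force: [0.3, -5.0, -0.8]
finger_gap: 15.1
grip_force: 61.0
```

```bash
python3 st.py 4
```

```text
t 16.7833 tcp [513.8 130.8 105.3] [180.    0.   12.9] track x,y 51.7 -0.6
F [ 0.32 -5.07 -0.11] Fu [-4.15 -5.62 -5.46 -4.83] mean -5.02
tube [(np.float64(71.3), np.float64(-17.5))]
```

Held 5.0 N for over 2 s. Back off slowly.

Request:
step_arm --targets '[[[0.1, -0.3, 0, 0, 0, 0], [0.1, -0.6, 0, 0, 0, 0], [0.2, -0.9, 0, 0, 0, 0], [0.3, -1.2, 0, 0, 0, 0], [0.3, -1.5, 0, 0, 0, 0], [0.4, -1.8, 0, 0, 0, 0], [0.5, -2.1, 0, 0, 0, 0], [0.5, -2.4, 0, 0, 0, 0], [0.6, -2.7, 0, 0, 0, 0], [0.7, -3, 0, 0, 0, 0], [0.8, -3.5, 0, 0, 0, 0], [0.9, -4, 0, 0, 0, 0]]]'

```text
time: 17.78
tool_pos: [514.7, 127.1, 105.3]
tcp_rot: [-180.0, -0.0, 12.9]
ft_force: [0.3, 0.6, -1.9]
finger_gap: 15.1
grip_force: 61.0
```

Request:
step_arm --targets '[[[0.2, -1, 0, 0, 0, 0], [0.5, -2, 0, 0, 0, 0], [0.9, -4, 0, 0, 0, 0], [1.6, -7, 0, 0, 0, 0], [2.5, -11, 0, 0, 0, 0], [3.7, -16, 0, 0, 0, 0], [5, -22, 0, 0, 0, 0], [6.4, -28, 0, 0, 0, 0], [7.6, -33, 0, 0, 0, 0], [8.2, -36, 0, 0, 0, 0], [8.2, -36, 0, 0, 0, 0]]]'

```text
time: 18.7
tool_pos: [523.0, 90.2, 105.3]
tcp_rot: [180.0, 0.0, 12.9]
ft_force: [-0.3, 1.1, -1.1]
finger_gap: 15.2
grip_force: 61.0
```

```bash
python3 st.py 1 w6; python3 st.py 1
```

```text
t 18.75 tcp [523.   90.6 105.3] [-180.     0.    12.9] track x,y 10.5 -0.6
F [ 0.26 -0.39 -1.24] Fu [-0.44] mean -0.44
tube [(np.float64(69.5), np.float64(-17.2))]
t 18.8 tcp [522.9  90.9 105.3] [-180.     0.    12.9] track x,y 10.8 -0.5
F [ 0.83 -0.22 -1.37] Fu [-0.4] mean -0.4
tube [(np.float64(69.4), np.float64(-17.2))]
```

The tube rests in the nest at about 69.4. Lift the paddle and return it to the stand at the grasp pose.

Request:
step_arm --targets '[[[0, 0, 20, 0, 0, 0], [0, 0, 50, 0, 0, 0], [0, 0, 85, 0, 0, 0], [0, 0, 120, 0, 0, 0], [0, -25, 130, 0, 0, 0], [0, -60, 130, 0, 0, 0], [0, -100, 130, 0, 0, 0.03], [0, -140, 130, 0, 0, 0.06], [1, -180, 130, 0, 0, 0.082], [1, -220, 130, 0, 0, 0.082], [1, -260, 130, 0, 0, 0.082], [1, -300, 130, 0, 0, 0.082]]]'

```text
time: 19.8
tool_pos: [523.6, -210.6, 235.4]
tcp_rot: [180.0, -0.0, 17.7]
ft_force: [1.0, -0.4, -1.3]
finger_gap: 15.3
grip_force: 61.1
```

Request:
step_arm --targets '[[[1, -40, 0, 0, 0, 0], [1, -75, 0, 0, 0, 0], [1, -95, 0, 0, 0, 0], [1, -105, 0, 0, 0, 0], [1, -105, -20, 0, 0, 0], [1, -105, -50, 0, 0, 0], [1, -105, -75, 0, 0, 0], [1, -105, -90, 0, 0, 0], [1, -105, -95, 0, 0, 0], [1, -105, -95, 0, 0, 0], [1, -105, -95, 0, 0, 0], [1, -105, -95, 0, 0, 0]]]'

```text
time: 20.8
tool_pos: [526.0, -314.3, 142.3]
tcp_rot: [179.9, -0.1, 17.7]
ft_force: [-0.5, -0.7, -0.6]
finger_gap: 15.5
grip_force: 61.0
```

```bash
python3 st.py 2 w7
```

```text
t 20.9 tcp [ 525.9 -314.5  142.3] [ 1.799e+02 -1.000e-01  1.770e+01] track x,y -385.0 87.0
F [ 0.22 -0.68 -0.99] Fu [-0.58 -0.84] mean -0.71
tube []
```

View pics/w7.png

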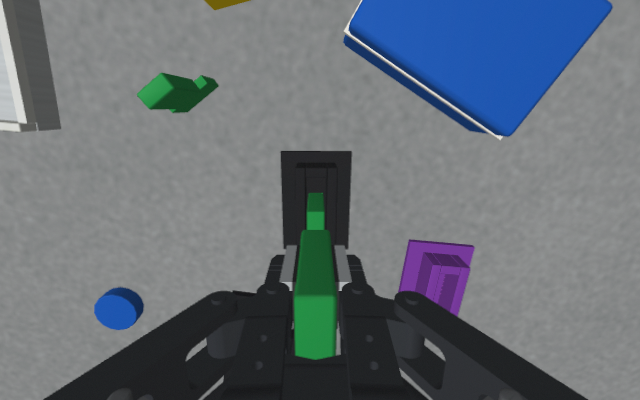

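The blade at column 316 is centred over the pocket (297–336). Descend, watching the force.

Request:
step_arm --targets '[[[-1, 0, -10, 0, 0, 0], [-1, 0, -20, 0, 0, 0], [-1, 0, -28, 0, 0, 0], [-1, 0, -34, 0, 0, 0], [-1, 0, -40, 0, 0, 0], [-1, 0, -45, 0, 0, 0], [-1, 0, -50, 0, 0, 0], [-1, 0, -54, 0, 0, 0], [-1, 0, -56, 0, 0, 0], [-1, 0, -56, 0, 0, 0], [-1, 0, -56, 0, 0, 0]]]'

```text
time: 21.82
tool_pos: [524.0, -314.1, 84.5]
tcp_rot: [180.0, -0.0, 17.6]
ft_force: [1.2, -0.2, -0.7]
finger_gap: 15.3
grip_force: 61.0
```

Down without resistance. Release and retreat.

Request:
step_arm --targets '[[[0, 0, 0, 0, 0, 0], [0, 0, 0, 0, 0, 0], [0, 0, 0, 0, 0, 0], [0, 0, 0, 0, 0, 0], [0, 0, 0, 0, 0, 0], [0, 0, 0, 0, 0, 0], [0, 0, 0, 0, 0, 0], [0, 0, 0, 0, 0, 0], [0, 0, 0, 0, 0, 0], [0, 0, 0, 0, 0, 0]]]' --fingers -1

```text
time: 22.65
tool_pos: [523.9, -314.0, 84.3]
tcp_rot: [-180.0, 0.0, 17.6]
ft_force: [-0.8, 0.1, 0.5]
finger_gap: 85.3
grip_force: 0.0
```

Request:
step_arm --targets '[[[0, 0, 15, 0, 0, 0], [0, 0, 40, 0, 0, 0], [0, 0, 75, 0, 0, 0], [0, 0, 110, 0, 0, 0], [0, 0, 145, 0, 0, 0], [0, 0, 175, 0, 0, 0], [0, 0, 195, 0, 0, 0], [0, 0, 200, 0, 0, 0], [0, 0, 200, 0, 0, 0], [0, 0, 200, 0, 0, 0]]]'

```text
time: 23.48
tool_pos: [523.6, -313.8, 283.1]
tcp_rot: [-180.0, 0.0, 17.6]
ft_force: [0.6, -0.4, -0.2]
finger_gap: 85.3
grip_force: 0.0
```

```bash
python3 - <<'E'
from h import *
from bench import r,vision
w=vision.snapshot("wrist")["img"];t=vision.snapshot("top")["img"]
cv2.imwrite("pics/end.png",np.hstack([cv2.resize(w[60:260,180:480],(400,267)),cv2.resize(t[160:260,210:360],(400,267))]))
print(r.sense()["tool_pos"])
E
```

```text
[ 523.07934983 -313.4038281   281.6423601 ]
```

View pics/end.png

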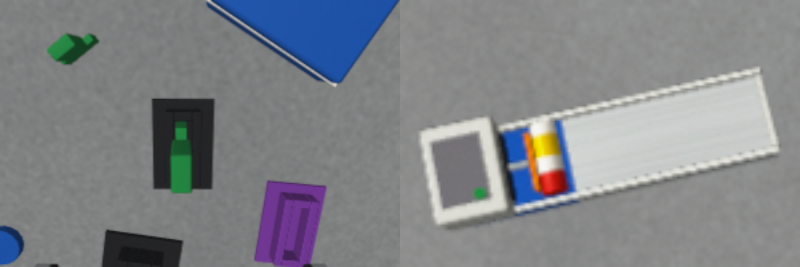

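The left half shows the paddle standing in its stand at (181,160). The right half shows the tube lying in the blue nest at (547,157) by the orange pad. Handing in.

```bash
python3 -c "
from bench import r
print(r.hand_in())"
```

```text
the job is handed in; nothing more can be done
None
```

The job is handed in, with no verdict returned: the tube was rolled into the nest, pressed at about 5 N for over 2 s (highest wrist reading about 5.6 N) and left lying there, and the paddle is back in its stand.

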